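# Pack the repair caddy

## Robot

A 7-joint arm with a two-finger parallel gripper is mounted at the origin on the work surface. World frame = base frame: x ahead of the robot, y to its left, z up, the work surface at z = 0. Lengths are in m, angles in rad, forces in N, time in s.
With the tool pointing down it reaches from about 0.425 to 0.875 m from the base axis. Payload 8.4 kg.
Tool frame: the origin (TCP) lies at the very end of the fingers, on their centre line; the grasp point (between the pads) lies 19 mm behind it; z points along the fingers, y is the line along which they close (so a half turn about z gives the same grasp; the last joint's range is limited). The gripper opens to 87 mm and grips with 3 to 60 N. Pads are 19 mm wide; open, the fingers measure 117 mm over their backs; the gripper's body (75 mm by 190 mm) begins 51 mm behind the grasp point.
Start: joints at [1.089, 0.333, 0.04, 1.465, -0.013, 1.343, -0.059], TCP at [0.243, -0.603, 0.223] pointing down, gripper open.
Joint ranges: [-2.58, 2.58], [-0.38, 2.09], [-1.3, 1.39], [0.25, 2.4], [-1.5, 4.64], [0.08, 2.09], [-2.65, 2.65]. Speed limits (rad/s): [2.22, 2.22, 2.79, 2.79, 3.14, 3.14, 3.14].

## Interface

Orientations are given as a unit quaternion [x, y, z, w].
In Python, from workcell import * gives the robot as it stands. The module is installed in compiled form; this text tells all that it offers.
- The arm moves only by the tool arm_command, never from a script. Its argument "series" is a list of rows, each an object with "delta_pos": the shift along the tool's x, y, z in cm, a list of three; "dr": the turn, a rotation vector about the tool's x, y, z in rad, a list of three; "jaw": the opening, from 0 (shut) to 1 (fully open). A call has 1 to 12 rows; each row is the pose to reach, as a shift and turn from the pose commanded when the call began, along the tool's axes at that moment; what a row does not reach only later rows make up. A row lasts 1/8 s, in which the tool goes at most 62.5 mm and 10.7 degrees, less where a joint would pass 70% of its speed; a pose out of reach is approached as far as the arm can. A call with a gripper value outside its range is refused whole. The fingers move at their own pace and stop on an object; "squeeze" is the grip in N (left out, the last holds). Time passes only in rows, so rows that repeat a pose let the fingers close. It gives the time, the measured TCP pose, the force, the opening and the grip force at its end, in the units of the state.
- observe(): the state, without advancing time (a new reading comes with each control period).
- get_image(name): name is "side" or "top" or "wrist"; returns a dict with "img" (420x560x3 uint8, blue, green, red), "mtx" (3x3 intrinsics, pixels), "k1" (the pictures are not rectified: a ray, as slopes to the right and down, at radius r is drawn at 1 + k1 r^2 times it, then the intrinsics apply), "camera_from_world" (4x4, takes a point from world to camera coordinates); the wrist camera has in their place "hand_eye" (4x4, takes a point from camera to tool coordinates, whose origin is the TCP and whose axes are the flange's). Camera axes: x right, y down, z forward; pixel columns grow to the right and rows downward; lengths in m; the calibration is good to about 2 mm. A picture is of the moment at which its call begins: read the wrist's pose just before it. There is no depth.
- hand_in(): hands the job in; it is judged then, once.
The state is a dict: "time_s": time; "qpos": joint angles; "qd": joint speeds; "tau": joint torques, N m; "position": TCP position; "orientation": TCP orientation; "wrist_force": force on the tool from outside, world axes, zero at the start; "torque": the same for the moment, N m; "opening": finger opening in m; "gripper_force": force on a finger pad.
Only numpy, scipy, OpenCV 4.12 (cv2) and the standard library are available. Lean on these libraries where they do the work, as an engineer would, in place of code of your own. Each camera call takes 0.05 s, during which the arm holds its last target. There are 200 camera calls.

## Task

Pack the parts for the next board repair into the steel caddy, each standing upright in the middle of its own tray: the brown relay in the yellow tray, the silver transformer in the blue tray, the red push button in the green tray and the black capacitor in the white tray. Leave the cream relay and the yellow push button standing where they are.

Things in the scene. Friction and masses are not known exactly. Their poses are not given: they have to be found in the camera images.
- relay_brown: The wanted relay: plug-in relay with a dark brown bakelite square housing: 30 x 30 mm housing on a thin black 34 x 34 x 6 mm foot, 44 mm tall in all, with a small brass dot on top. x and y run along its sides. Origin: centre of its underside; z up. Stands upright on the counter, loose. About 60 g.
- transformer: Transformer in a silver tin can: 42 mm (x) x 34 mm (y) x 36 mm tall, with a thin 2 mm mounting ear at the foot of each x end (54 mm over the ears), so grip it across y. Origin: centre of its underside; z up. Stands upright on the counter, loose. About 180 g.
- button_red: The wanted arcade push button, red: round, standing with its cap up, 41 mm tall. 30 mm barrel; 36 mm collar from 26 to 36 mm above the underside; a black 36 mm nut from 4 to 12 mm; 25 mm cap on top. Origin: centre of its underside; z up. Stands upright on the counter, loose. About 35 g.
- capacitor: Capacitor: upright black can, 33 mm diameter, 46 mm tall, with a bare aluminium disc on top. Origin: centre of its underside; z up. Stands upright on the counter, loose. About 55 g.
- relay_cream: Look-alike, to be left alone: plug-in relay with a cream-white square housing: 30 x 30 mm housing on a thin black 34 x 34 x 6 mm foot, 44 mm tall in all, with a small brass dot on top. x and y run along its sides. Origin: centre of its underside; z up. Stands upright on the counter, loose.
- button_yellow: Look-alike, to be left alone: arcade push button, yellow: round, standing with its cap up, 41 mm tall. 30 mm barrel; 36 mm collar from 26 to 36 mm above the underside; a black 36 mm nut from 4 to 12 mm; 25 mm cap on top. Origin: centre of its underside; z up. Stands upright on the counter, loose.
- tray_yellow: Yellow shallow square tray, 80 x 80 mm outside, 74 x 74 mm inside, walls 3 mm thick; its top edge is 9 mm and its inner floor 3 mm above its underside. Origin: centre of its underside (8 mm above the counter); x and y along its sides. Fixed, one of four (yellow, blue, green, white) in the dark steel caddy, two by two, centres 84 mm apart. The caddy's rim is 14 mm above the counter.
- tray_blue: Blue shallow square tray, 80 x 80 mm outside, 74 x 74 mm inside, walls 3 mm thick; its top edge is 9 mm and its inner floor 3 mm above its underside. Origin: centre of its underside (8 mm above the counter); x and y along its sides. Fixed, one of four (yellow, blue, green, white) in the dark steel caddy, two by two, centres 84 mm apart. The caddy's rim is 14 mm above the counter.
- tray_green: Green shallow square tray, 80 x 80 mm outside, 74 x 74 mm inside, walls 3 mm thick; its top edge is 9 mm and its inner floor 3 mm above its underside. Origin: centre of its underside (8 mm above the counter); x and y along its sides. Fixed, one of four (yellow, blue, green, white) in the dark steel caddy, two by two, centres 84 mm apart. The caddy's rim is 14 mm above the counter.
- tray_white: White shallow square tray, 80 x 80 mm outside, 74 x 74 mm inside, walls 3 mm thick; its top edge is 9 mm and its inner floor 3 mm above its underside. Origin: centre of its underside (8 mm above the counter); x and y along its sides. Fixed, one of four (yellow, blue, green, white) in the dark steel caddy, two by two, centres 84 mm apart. The caddy's rim is 14 mm above the counter.
Things that resemble listed ones, but are neither listed nor needed, are in the scene too. There is more than one size of the capacitor; the one meant has the size given above. What is shaped like the transformer but pink is not meant.

How it is judged:
By the outcome, as a careful person would: the job done as asked, in the order asked, and still so for the second after the job is handed in, with the robot touching nothing.
It also fails if it takes over 112 s, if anything falls off the work surface, if the arm or the gripper's body presses on something with over 40 N, if the wrist force passes 120 N, or if a joint passes its speed limit or range.

## Working session

There is one attempt and no reset: what is moved stays moved. The work goes in short steps, Python scripts to look and compute and a tool call to move; the robot and the scene stay as the last step left them, time stands still between calls to the robot, and variables do not carry over. Pictures are saved under pics/ and viewed, at most 14 in all, crops included, and the job is handed in when it is done.

Besides the shell and the picture viewer there is one more tool, called after "Call:" as name([rows], argument=value, ...), one row to a line, values as JSON. arm_command: Moves the arm, as the interface text tells. Its arguments: {"type":"object","properties":{"series":{"type":"array"},"squeeze":{"type":"number"}},"required":["series"]}

```bash
mkdir -p pics
cat > h.py <<'E'
from workcell import *
import numpy as np, cv2
from scipy.spatial.transform import Rotation as R
E
python3 - <<'E'
from h import *
print(observe())
for n in("top","side"):
    d=get_image(n); cv2.imwrite(f"pics/{n}0.png",d["img"]); print(n,d["mtx"],d["k1"],d["camera_from_world"])
E
```

```text
{'time_s': 0.0, 'qpos': array([ 1.08877856,  0.33392442,  0.0398634 ,  1.46624372, -0.01336954,
        1.34327661, -0.0585463 ]), 'qd': array([-2.95109093e-04,  1.35152018e-03,  3.05037268e-03, -6.21817712e-05,
       -3.65330359e-04, -7.65157735e-04,  2.68035269e-04]), 'tau': array([-1.58905318e-04, -6.56347132e+01,  1.33551724e+00, -4.03805673e+01,
       -5.97193977e-02,  4.46623284e-02,  1.09580840e-04]), 'position': array([ 0.24260024, -0.60254638,  0.22166387]), 'orientation': array([ 9.81741290e-01,  1.90219376e-01, -2.16555848e-04, -7.63244209e-04]), 'wrist_force': array([ 0.15240971,  0.10533455, -0.59502147]), 'torque': array([-0.01156554,  0.01857173,  0.04916461]), 'gripper_force': 0.0, 'opening': 0.08700176184951912}
top [[498.78399759   0.         278.49285253]
 [  0.         498.78399759 213.26360148]
 [  0.           0.           1.        ]] -0.09215917664610883 [[-0.00929313 -0.99994426 -0.00501187 -0.01765621]
 [-0.98779569  0.00995929 -0.15543643  0.4841525 ]
 [ 0.15547768  0.00350621 -0.98783318  0.90294906]
 [ 0.          0.          0.          1.        ]]
side [[386.44911448   0.         276.94472642]
 [  0.         386.44911448 207.50403169]
 [  0.           0.           1.        ]] -0.011988306996425505 [[ 0.82132292 -0.57016434 -0.01847375 -0.3974603 ]
 [-0.36929786 -0.50673419 -0.77899908  0.20866524]
 [ 0.43479622  0.64663211 -0.62675287  0.57118384]
 [ 0.          0.          0.          1.        ]]
```

View pics/top0.png

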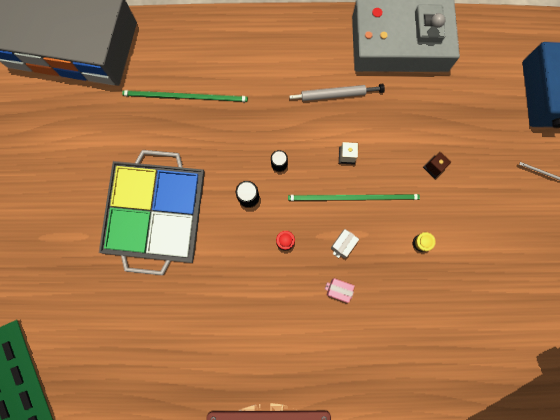

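View pics/side0.png

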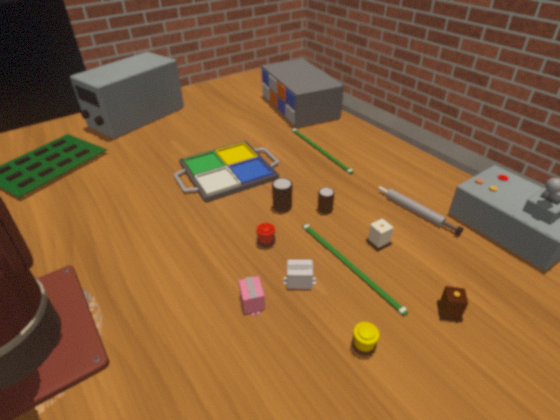

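The top view shows the trays (yellow 133,188; blue 175,193; green 127,231; white 170,235), two black cans (279,161; 248,194) and the red button (285,241). It also shows the silver transformer (345,243), the brown relay (437,165), and the cream relay, yellow button and pink decoy, which stay put.

```bash
cat >> h.py <<'E'
def ray(d,uv,z,T=None):
    """pixels -> world xy on plane z"""
    uv=np.asarray(uv,float).reshape(-1,1,2)
    n=cv2.undistortPoints(uv,d["mtx"],np.array([d["k1"],0,0,0.])).reshape(-1,2)
    v=np.c_[n,np.ones(len(n))]
    W=np.linalg.inv(d["camera_from_world"]) if T is None else T
    r=v@W[:3,:3].T; o=W[:3,3]
    return (o+r*((z-o[2])/r[:,2])[:,None])[:,:2]
def blob(m,win):
    x0,y0,x1,y1=win; M=np.zeros(m.shape[:2],np.uint8); M[y0:y1,x0:x1]=(m[y0:y1,x0:x1]>0)*255
    c=max(cv2.findContours(M,0,cv2.CHAIN_APPROX_NONE)[0],key=cv2.contourArea)
    return c.reshape(-1,2)
def rect(p): # metric rectangle mm
    (c,s,a)=cv2.minAreaRect((p*1000).astype(np.float32)); return np.round(c,1),np.round(s,1),round(a,1)
E
cat > m.py <<'E'
from h import *
d=get_image("top"); im=d["img"]; hsv=cv2.cvtColor(im,cv2.COLOR_BGR2HSV); H,S,V=cv2.split(hsv)
Z=.014
for n,m,w,z in [("ty",(abs(H.astype(int)-29)<5)&(S>150)&(V>110),(105,160,160,215),.011),("tb",(H>100)&(H<130)&(S>100),(150,165,205,220),.011),
 ("tg",(H>45)&(H<85)&(S>100),(100,200,155,260),.011),("tw",(S<60)&(V>130),(145,208,200,262),.011),
 ("capS",(S<70)&(V>120),(262,145,296,178),.040),("capB",(S<70)&(V>120),(230,175,268,215),.046),
 ("capSall",(V<60),(262,145,296,178),.0),("capBall",(V<60),(230,175,268,215),.0),
 ("red",((H<5)|(H>174))&(S>180),(268,225,304,258),.041),("xfmr",(S<70)&(V>110),(325,225,365,262),.036),
 ("brown",(V<75),(420,145,456,183),.044),("cream",(S<90)&(V>110),(335,138,362,168),.044),("yel",(abs(H.astype(int)-28)<5)&(S>200)&(V>120),(410,228,440,258),.036)]:
    b=blob(m,w); print(n,rect(ray(d,b,z)),b.min(0),b.max(0))
o=[cv2.resize(im[y:y+60,x:x+60],None,fx=5,fy=5,interpolation=2) for x,y in((220,150),(255,210),(315,212),(405,135))]
cv2.imwrite("pics/z.png",np.vstack([np.hstack(o[:2]),np.hstack(o[2:])]))
E
python3 m.py
```

```text
ty (array([542.5, 264.8]), array([80.9, 80.7]), 83.7) [111 166] [155 209]
tb (array([533.5, 181.1]), array([83. , 81.9]), 83.7) [152 170] [197 213]
tg (array([459.4, 273.8]), array([81.9, 82. ]), 83.5) [104 208] [149 252]
tw (array([450.3, 190.6]), array([82.1, 82.3]), 83.9) [146 211] [192 256]
capS (array([591.9, -23.4]), array([25. , 25.7]), 89.4) [272 151] [285 164]
capB (array([525.8,  38.5]), array([34.1, 34.6]), 89.4) [237 182] [255 200]
capSall (array([591.5, -24.1]), array([32. , 32.9]), 89.3) [271 155] [287 171]
capBall (array([519. ,  37.6]), array([32.9, 43.9]), 10.4) [236 189] [259 207]
red (array([430.8, -34.6]), array([30.3, 32.8]), 36.5) [276 233] [294 249]
xfmr (array([ 427.2, -146.6]), array([34.3, 43. ]), 53.9) [332 229] [358 256]
brown (array([ 569.9, -322.4]), array([31.1, 33.2]), 43.2) [423 156] [444 178]
cream (array([ 605.4, -158.7]), array([30.7, 29.7]), 87.9) [341 142] [357 157]Traceback (most recent call last):
  File "m.py", line 10, in <module>
    b=blob(m,w); print(n,rect(ray(d,b,z)),b.min(0),b.max(0))
  File "h.py", line 14, in blob
    c=max(cv2.findContours(M,0,cv2.CHAIN_APPROX_NONE)[0],key=cv2.contourArea)
ValueError: max() iterable argument is empty
```

```bash
sed -i 's/(S>200)&(V>120),(410/(S>100)\&(V>100),(410/' m.py; python3 m.py | tail -1
python3 - <<'E'
from h import *
d=get_image("side"); im=d["img"]
cv2.imwrite("pics/zs.png",cv2.resize(im[165:255,235:395],None,fx=5,fy=5,interpolation=2))
E
```

```text
yel (array([ 428.5, -299.2]), array([32.6, 34.3]), 87.1) [417 232] [434 250]
```

View pics/z.png

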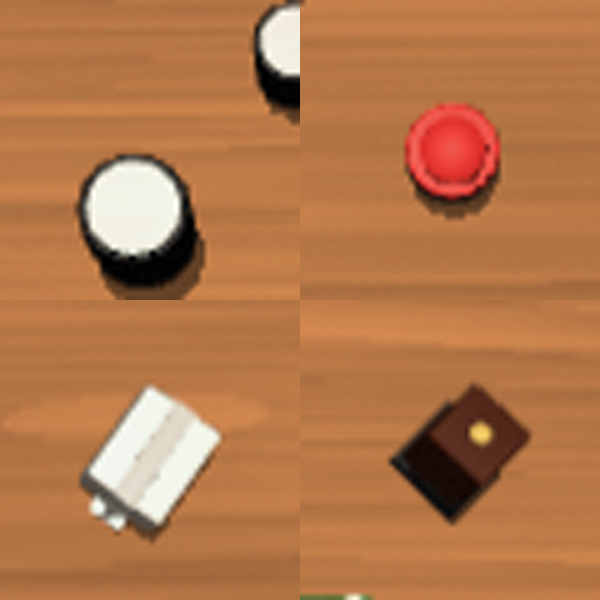

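View pics/zs.png

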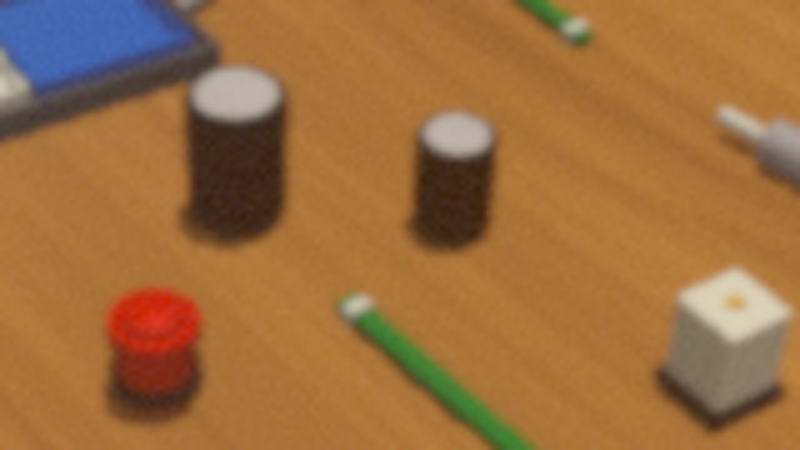

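The crops show the small can (279,161) is about 32 mm across, judged against the 36 mm collar of the red button. The big can is about 41 mm, so the small one is wanted. The brown relay's brass dot is at about (441,162).

```bash
cat >> h.py <<'E'
def pose():
    s=observe(); T=np.eye(4); T[:3,:3]=R.from_quat(s["orientation"]).as_matrix(); T[:3,3]=s["position"]; return T
def go(x,y,z,yaw):
    """delta_pos (cm) and dr to tool-down pose; yaw=dir of tool x, taken mod pi"""
    T=pose(); cur=np.arctan2(T[1,0],T[0,0]); yaw=cur+(yaw-cur+np.pi/2)%np.pi-np.pi/2
    G=R.from_euler("z",yaw)*R.from_euler("x",np.pi)
    dr=(R.from_matrix(T[:3,:3]).inv()*G).as_rotvec()
    print("go",np.round(T[:3,:3].T@(np.array([x,y,z])-T[:3,3])*100,2),np.round(dr,3),"yaw",round(yaw,3))
def wrist(save=None):
    T=pose(); d=get_image("wrist"); W=T@d["hand_eye"]
    if save: cv2.imwrite(save,d["img"])
    return d,W
E
python3 - <<'E'
from h import *
d=get_image("top")
print(ray(d,[[441,161.6],[440,152],[451,162.4]],.044))
print(ray(d,[[278.7,157.7]],.046),ray(d,[[285.2,240.2]],.041))
x,y=ray(d,[[441,161.6]],.044)[0]
go(x,y,.2,.75)
w=get_image("wrist"); print(w["hand_eye"],w["mtx"])
E
```

```text
[[ 0.58039613 -0.33577294]
 [ 0.59950021 -0.33509364]
 [ 0.57873502 -0.35529937]]
[[ 0.58981655 -0.02376395]] [[ 0.43250046 -0.03438641]]
go [ 41.3  -12.16   2.23] [-0.001 -0.    -0.367] yaw 0.75
[[-1.46037010e-03 -9.61820279e-01 -2.73677945e-01  7.46877097e-02]
 [ 9.99998830e-01 -1.27977471e-03 -8.38412887e-04  2.85761390e-04]
 [ 4.56156403e-04 -2.73678850e-01  9.61821022e-01 -1.60549665e-01]
 [ 0.00000000e+00  0.00000000e+00  0.00000000e+00  1.00000000e+00]] [[352.56236782   0.         278.6242733 ]
 [  0.         352.56236782 210.53120662]
 [  0.           0.           1.        ]]
```

Call:
arm_command([
  {"delta_pos": [41.3,-12.2,2],"dr": [0,0,-0.38],"jaw": 0.7},
  {"delta_pos": [41.3,-12.2,2],"dr": [0,0,-0.38],"jaw": 0.7},
  {"delta_pos": [41.3,-12.2,2],"dr": [0,0,-0.38],"jaw": 0.7},
  {"delta_pos": [41.3,-12.2,2],"dr": [0,0,-0.38],"jaw": 0.7},
  {"delta_pos": [41.3,-12.2,2],"dr": [0,0,-0.38],"jaw": 0.7},
  {"delta_pos": [41.3,-12.2,2],"dr": [0,0,-0.38],"jaw": 0.7},
  {"delta_pos": [41.3,-12.2,2],"dr": [0,0,-0.38],"jaw": 0.7},
  {"delta_pos": [41.3,-12.2,2],"dr": [0,0,-0.38],"jaw": 0.7},
  {"delta_pos": [41.3,-12.2,2],"dr": [0,0,-0.38],"jaw": 0.7},
  {"delta_pos": [41.3,-12.2,2],"dr": [0,0,-0.38],"jaw": 0.7},
])

```text
time_s: 1.6
position: [0.5792, -0.3372, 0.2027]
orientation: [0.929, 0.371, -0.0, 0.0]
wrist_force: [0.9, 0.3, 0.9]
opening: 0.0611
gripper_force: 0.0
```

Run:
```python
from h import *
d,W=wrist("pics/w1.png"); print(pose().round(3)[:3,3])
```

```text
[ 0.579 -0.337  0.203]
```

View pics/w1.png

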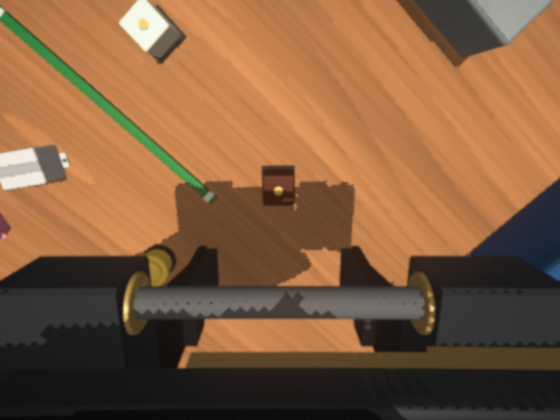

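The wrist view shows the relay squarely between the fingers, with the dot at (278.5,190) and the housing aligned with the tool.

Run:
```python
from h import *
d,W=wrist()
x,y=ray(d,[[278.5,190.3]],.044,W)[0]; print(x,y); go((x+.5804)/2,(y-.3358)/2,.012,.771)
```

```text
0.5813949819073619 -0.33483572994014044
go [ 0.23 -0.02 19.08] [ 0.     0.    -0.011] yaw 0.771
```

Call:
arm_command([
  {"delta_pos": [0.2,0,6],"dr": [0,0,-0.01],"jaw": 0.7},
  {"delta_pos": [0.2,0,12],"dr": [0,0,-0.01],"jaw": 0.7},
  {"delta_pos": [0.2,0,16],"dr": [0,0,-0.01],"jaw": 0.7},
  {"delta_pos": [0.2,0,19],"dr": [0,0,-0.01],"jaw": 0.7},
  {"delta_pos": [0.2,0,19],"dr": [0,0,-0.01],"jaw": 0.7},
  {"delta_pos": [0.2,0,19],"dr": [0,0,-0.01],"jaw": 0.7},
  {"delta_pos": [0.2,0,19],"dr": [0,0,-0.01],"jaw": 0.2},
  {"delta_pos": [0.2,0,19],"dr": [0,0,-0.01],"jaw": 0.2},
  {"delta_pos": [0.2,0,19],"dr": [0,0,-0.01],"jaw": 0.2},
  {"delta_pos": [0.2,0,19],"dr": [0,0,-0.01],"jaw": 0.2},
  {"delta_pos": [0.2,0,19],"dr": [0,0,-0.01],"jaw": 0.2},
  {"delta_pos": [0.2,0,19],"dr": [0,0,-0.01],"jaw": 0.2},
], squeeze=15)

```text
time_s: 3.2
position: [0.5819, -0.3341, 0.0128]
orientation: [0.926, 0.377, 0.0, 0.0]
wrist_force: [-0.3, 0.9, 3.1]
opening: 0.0298
gripper_force: 15.0
```

Run:
```python
from h import *
go(.5425,.2648,.13,1.465)
```

```text
go [ 39.   -45.63 -11.73] [ 0.    -0.    -0.692] yaw 1.465
```

Call:
arm_command([
  {"delta_pos": [0,0,-5],"dr": [0,0,0],"jaw": 0.2},
  {"delta_pos": [0,0,-11.7],"dr": [0,0,0],"jaw": 0.2},
  {"delta_pos": [2.5,-3,-11.7],"dr": [0,0,-0.05],"jaw": 0.2},
  {"delta_pos": [6,-7,-11.7],"dr": [0,0,-0.1],"jaw": 0.2},
  {"delta_pos": [10,-11.7,-11.7],"dr": [0,0,-0.17],"jaw": 0.2},
  {"delta_pos": [14,-16.4,-11.7],"dr": [0,0,-0.25],"jaw": 0.2},
  {"delta_pos": [18,-21,-11.7],"dr": [0,0,-0.32],"jaw": 0.2},
  {"delta_pos": [22,-25.7,-11.7],"dr": [0,0,-0.4],"jaw": 0.2},
  {"delta_pos": [26,-30.4,-11.7],"dr": [0,0,-0.5],"jaw": 0.2},
  {"delta_pos": [30,-35.1,-11.7],"dr": [0,0,-0.6],"jaw": 0.2},
  {"delta_pos": [34,-39.8,-11.7],"dr": [0,0,-0.69],"jaw": 0.2},
  {"delta_pos": [37,-43.3,-11.7],"dr": [0,0,-0.69],"jaw": 0.2},
])

```text
time_s: 4.7
position: [0.5435, 0.2371, 0.1295]
orientation: [0.743, 0.669, 0.0, -0.0]
wrist_force: [1.6, 0.9, -1.3]
opening: 0.0298
gripper_force: 15.0
```

Run:
```python
from h import *
go(.5425,.2648,.0248,1.465)
```

```text
go [ 2.74 -0.38 10.48] [-0.    -0.001  0.001] yaw 1.465
```

Call:
arm_command([
  {"delta_pos": [2.7,-0.4,3],"dr": [0,0,0],"jaw": 0.2},
  {"delta_pos": [2.7,-0.4,6],"dr": [0,0,0],"jaw": 0.2},
  {"delta_pos": [2.7,-0.4,7],"dr": [0,0,0],"jaw": 0.2},
  {"delta_pos": [2.7,-0.4,7],"dr": [0,0,0],"jaw": 0.2},
])

```text
time_s: 5.2
position: [0.5433, 0.2608, 0.0593]
orientation: [0.744, 0.668, -0.001, -0.0]
wrist_force: [-0.4, -0.6, 0.1]
opening: 0.0297
gripper_force: 15.0
```

Run:
```python
from h import *
go(.5425,.2648,.0248,1.465)
d,W=wrist("pics/w2.png")
```

```text
go [ 0.39 -0.12  3.45] [-0.001  0.001 -0.003] yaw 1.465
```

View pics/w2.png

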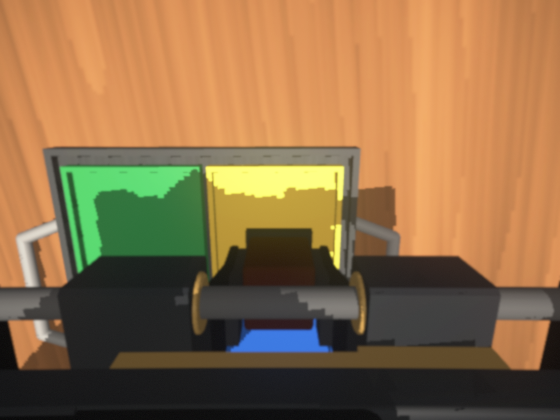

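The relay is held upright over the yellow tray, with its sides parallel to the tray's.

Call:
arm_command([
  {"delta_pos": [0.4,-0.1,1.5],"dr": [0,0,0],"jaw": 0.2},
  {"delta_pos": [0.4,-0.1,2.7],"dr": [0,0,0],"jaw": 0.2},
  {"delta_pos": [0.4,-0.1,3.4],"dr": [0,0,0],"jaw": 0.2},
  {"delta_pos": [0.4,-0.1,3.4],"dr": [0,0,0],"jaw": 0.2},
  {"delta_pos": [0.4,-0.1,3.4],"dr": [0,0,0],"jaw": 0.2},
  {"delta_pos": [0.4,-0.1,3.4],"dr": [0,0,0],"jaw": 0.4},
  {"delta_pos": [0.4,-0.1,3.4],"dr": [0,0,0],"jaw": 0.55},
  {"delta_pos": [0.4,-0.1,3.4],"dr": [0,0,0],"jaw": 0.55},
  {"delta_pos": [0.4,-0.1,3.4],"dr": [0,0,0],"jaw": 0.55},
  {"delta_pos": [0.4,-0.1,0],"dr": [0,0,0],"jaw": 0.55},
  {"delta_pos": [0.4,-0.1,-5],"dr": [0,0,0],"jaw": 0.55},
  {"delta_pos": [0.4,-0.1,-10],"dr": [0,0,0],"jaw": 0.7},
])

```text
time_s: 6.75
position: [0.5425, 0.2655, 0.161]
orientation: [0.744, 0.668, -0.0, -0.0]
wrist_force: [0.5, 1.0, -0.0]
opening: 0.0522
gripper_force: 0.0
```

Run:
```python
from h import *
d=get_image("top"); b=blob((d["img"].max(2)>110)&(d["img"].min(2)>70)|False,(325,225,365,262))
# transformer top-face corners by eye: (345.2,229.3)?? crop quadrant -> px
c=np.array([[315+150/5,212+(386-300)/5],[315+219/5,212+(437-300)/5],[315+153/5,212+(525-300)/5],[315+85/5,212+(478-300)/5]])
p=ray(d,c,.036); print(p.round(4),p.mean(0),[np.degrees(np.arctan2(*(p[(i+1)%4]-p[i])[::-1])).round(1) for i in range(4)],[np.linalg.norm(p[(i+1)%4]-p[i]).round(4) for i in range(4)])
```

```text
[[ 0.4526 -0.1472]
 [ 0.433  -0.1727]
 [ 0.4003 -0.1469]
 [ 0.4182 -0.1219]] [ 0.42604203 -0.14715862] [np.float64(-127.6), np.float64(141.8), np.float64(54.4), np.float64(-36.4)] [np.float64(0.0321), np.float64(0.0417), np.float64(0.0307), np.float64(0.0428)]
```

Run:
```python
from h import *
go(.4265,-.147,.19,2.50)
```

```text
go [-42.47  -7.32  -2.41] [ 0.009 -0.    -1.037] yaw 2.5
```

Call:
arm_command([
  {"delta_pos": [-3,-0.5,-2.4],"dr": [0,0,-0.1],"jaw": 0.65},
  {"delta_pos": [-8,-1.4,-2.4],"dr": [0,0,-0.2],"jaw": 0.65},
  {"delta_pos": [-13,-2.2,-2.4],"dr": [0,0,-0.35],"jaw": 0.65},
  {"delta_pos": [-18,-3.1,-2.4],"dr": [0,0,-0.5],"jaw": 0.65},
  {"delta_pos": [-23,-4,-2.4],"dr": [0,0,-0.65],"jaw": 0.65},
  {"delta_pos": [-28,-4.8,-2.4],"dr": [0,0,-0.8],"jaw": 0.65},
  {"delta_pos": [-33,-5.7,-2.4],"dr": [0,0,-0.95],"jaw": 0.65},
  {"delta_pos": [-38,-6.5,-2.4],"dr": [0,0,-1.04],"jaw": 0.65},
  {"delta_pos": [-41,-7.1,-2.4],"dr": [0,0,-1.04],"jaw": 0.65},
  {"delta_pos": [-42.4,-7.3,-2.4],"dr": [0,0,-1.04],"jaw": 0.65},
  {"delta_pos": [-42.4,-7.3,-2.4],"dr": [0,0,-1.04],"jaw": 0.65},
  {"delta_pos": [-42.4,-7.3,-2.4],"dr": [0,0,-1.04],"jaw": 0.65},
])

```text
time_s: 8.3
position: [0.425, -0.1466, 0.1835]
orientation: [0.313, 0.95, 0.0, -0.0]
wrist_force: [0.3, -0.1, -0.8]
opening: 0.0563
gripper_force: 0.0
```

Run:
```python
from h import *
t=get_image("top"); d,W=wrist("pics/w3.png"); im=d["img"]
S=im.max(2).astype(int)-im.min(2)
m=((S<45)&(im.max(2)>120)); b=blob(m,(200,100,360,250)); print(b.min(0),b.max(0)); p=ray(d,b,.036,W); print(rect(p))
h=cv2.cvtColor(t["img"],cv2.COLOR_BGR2HSV); cv2.imwrite("pics/t3.png",np.hstack([cv2.resize(t["img"][140:280,80:220],(560,560)) ]))
go(.4265,-.147,.008,2.5)
```

```text
[261 174] [299 221]
(array([ 426.2, -146.6]), array([33.9, 43.6]), 52.6)
go [-0.14  0.07 17.55] [ 0.    -0.     0.005] yaw 2.5
```

View pics/w3.png

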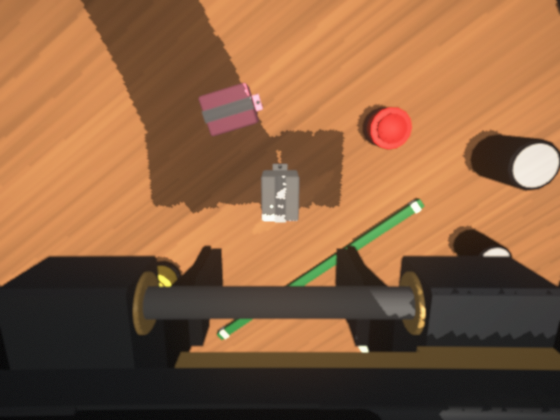

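The transformer sits at (280,197), in line with the fingers, and the rays put it at (0.426, -0.147). I'll descend and grip.

Call:
arm_command([
  {"delta_pos": [-0.1,0,6],"dr": [0,0,0.01],"jaw": 0.65},
  {"delta_pos": [-0.1,0,12],"dr": [0,0,0.01],"jaw": 0.65},
  {"delta_pos": [-0.1,0,15.5],"dr": [0,0,0.01],"jaw": 0.65},
  {"delta_pos": [-0.1,0,17.5],"dr": [0,0,0.01],"jaw": 0.65},
  {"delta_pos": [-0.1,0,17.5],"dr": [0,0,0.01],"jaw": 0.65},
  {"delta_pos": [-0.1,0,17.5],"dr": [0,0,0.01],"jaw": 0.65},
  {"delta_pos": [-0.1,0,17.5],"dr": [0,0,0.01],"jaw": 0.25},
  {"delta_pos": [-0.1,0,17.5],"dr": [0,0,0.01],"jaw": 0.25},
  {"delta_pos": [-0.1,0,17.5],"dr": [0,0,0.01],"jaw": 0.25},
  {"delta_pos": [-0.1,0,17.5],"dr": [0,0,0.01],"jaw": 0.25},
  {"delta_pos": [-0.1,0,17.5],"dr": [0,0,0.01],"jaw": 0.25},
  {"delta_pos": [-0.1,0,17.5],"dr": [0,0,0.01],"jaw": 0.25},
], squeeze=30)

```text
time_s: 9.9
position: [0.4259, -0.1486, 0.0091]
orientation: [0.319, 0.948, 0.0, 0.001]
wrist_force: [-0.0, 1.5, 6.7]
opening: 0.0338
gripper_force: 30.0
```

Run:
```python
from h import *
go(.5335,.1815,.13,1.465)
```

```text
go [ 11.36  32.81 -12.08] [1.000e-03 1.000e-03 1.028e+00] yaw 1.465
```

View pics/t3.png

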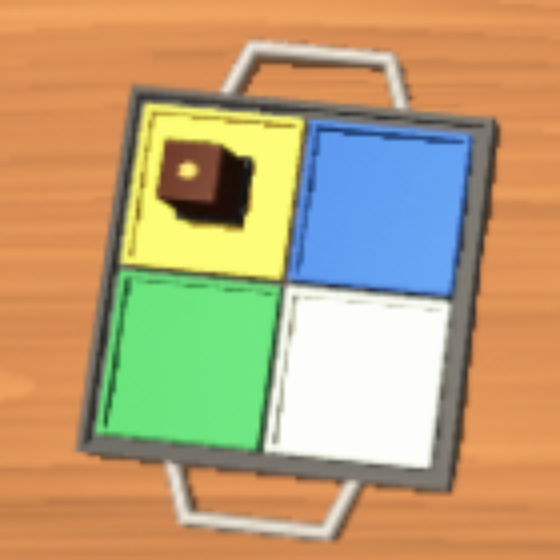

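The relay stands in the middle of the yellow tray. Next I carry the transformer to blue.

Call:
arm_command([
  {"delta_pos": [0,0,-5],"dr": [0,0,0],"jaw": 0.25},
  {"delta_pos": [0,0,-10],"dr": [0,0,0],"jaw": 0.25},
  {"delta_pos": [0.6,1.7,-12],"dr": [0,0,0.05],"jaw": 0.25},
  {"delta_pos": [1.9,5.5,-12],"dr": [0,0,0.17],"jaw": 0.25},
  {"delta_pos": [3.3,9.5,-12],"dr": [0,0,0.3],"jaw": 0.25},
  {"delta_pos": [4.7,13.5,-12],"dr": [0,0,0.43],"jaw": 0.25},
  {"delta_pos": [6.1,17.5,-12],"dr": [0,0,0.56],"jaw": 0.25},
  {"delta_pos": [7.5,21.5,-12],"dr": [0,0,0.69],"jaw": 0.25},
  {"delta_pos": [8.8,25.5,-12],"dr": [0,0,0.82],"jaw": 0.25},
  {"delta_pos": [10.1,29.2,-12],"dr": [0,0,0.95],"jaw": 0.25},
  {"delta_pos": [11.1,32,-12],"dr": [0,0,1.03],"jaw": 0.25},
  {"delta_pos": [11.4,32.8,-12],"dr": [0,0,1.03],"jaw": 0.25},
])

```text
time_s: 11.4
position: [0.5321, 0.1833, 0.1279]
orientation: [0.743, 0.669, -0.0, -0.001]
wrist_force: [0.1, -0.8, -1.9]
opening: 0.0337
gripper_force: 30.0
```

Run:
```python
from h import *
go(.5335,.1815,.021,1.465)
```

```text
go [-0.17  0.17 10.69] [-0.001 -0.     0.   ] yaw 1.465
```

Call:
arm_command([
  {"delta_pos": [-0.1,0.1,4],"dr": [0,0,0],"jaw": 0.25},
  {"delta_pos": [-0.1,0.1,7],"dr": [0,0,0],"jaw": 0.25},
  {"delta_pos": [-0.1,0.1,9],"dr": [0,0,0],"jaw": 0.25},
  {"delta_pos": [-0.1,0.1,10],"dr": [0,0,0],"jaw": 0.25},
  {"delta_pos": [-0.1,0.1,10.6],"dr": [0,0,0],"jaw": 0.25},
  {"delta_pos": [-0.1,0.1,10.6],"dr": [0,0,0],"jaw": 0.25},
  {"delta_pos": [-0.1,0.1,10.6],"dr": [0,0,0],"jaw": 0.25},
])

```text
time_s: 12.28
position: [0.5341, 0.1806, 0.0234]
orientation: [0.744, 0.668, 0.001, 0.0]
wrist_force: [0.7, 0.7, -2.1]
opening: 0.0338
gripper_force: 30.0
```

Call:
arm_command([
  {"delta_pos": [0,0,0],"dr": [0,0,0],"jaw": 0.45},
  {"delta_pos": [0,0,0],"dr": [0,0,0],"jaw": 0.58},
  {"delta_pos": [0,0,0],"dr": [0,0,0],"jaw": 0.58},
  {"delta_pos": [0,0,0],"dr": [0,0,0],"jaw": 0.58},
  {"delta_pos": [0,0,-3],"dr": [0,0,0],"jaw": 0.58},
  {"delta_pos": [0,0,-8],"dr": [0,0,0],"jaw": 0.58},
  {"delta_pos": [0,0,-13],"dr": [0,0,0],"jaw": 0.65},
  {"delta_pos": [0,0,-15],"dr": [0,0,0],"jaw": 0.65},
])

```text
time_s: 13.28
position: [0.5347, 0.1811, 0.1759]
orientation: [0.744, 0.668, 0.002, 0.001]
wrist_force: [-0.8, 0.2, -0.3]
opening: 0.056
gripper_force: 0.0
```

Run:
```python
from h import *
go(.4325,-.0345,.19,1.57)
```

```text
go [-22.53  -7.83  -1.47] [ 0.004 -0.001 -0.107] yaw 1.57
```

Call:
arm_command([
  {"delta_pos": [-2.5,-0.9,-1.5],"dr": [0,0,-0.1],"jaw": 0.65},
  {"delta_pos": [-7,-2.4,-1.5],"dr": [0,0,-0.1],"jaw": 0.65},
  {"delta_pos": [-12,-4.2,-1.5],"dr": [0,0,-0.1],"jaw": 0.65},
  {"delta_pos": [-17,-5.9,-1.5],"dr": [0,0,-0.1],"jaw": 0.65},
  {"delta_pos": [-21,-7.3,-1.5],"dr": [0,0,-0.1],"jaw": 0.65},
  {"delta_pos": [-22.5,-7.8,-1.5],"dr": [0,0,-0.1],"jaw": 0.65},
  {"delta_pos": [-22.5,-7.8,-1.5],"dr": [0,0,-0.1],"jaw": 0.65},
  {"delta_pos": [-22.5,-7.8,-1.5],"dr": [0,0,-0.1],"jaw": 0.65},
])

```text
time_s: 14.28
position: [0.4321, -0.0339, 0.1877]
orientation: [0.71, 0.705, 0.0, 0.0]
wrist_force: [0.2, 0.8, 0.0]
opening: 0.0564
gripper_force: 0.0
```

Run:
```python
from h import *
d,W=wrist("pics/w4.png"); im=d["img"]; h=cv2.cvtColor(im,cv2.COLOR_BGR2HSV); H,S,V=cv2.split(h)
b=blob(((H<5)|(H>174))&(S>150),(200,100,360,250)); print(b.min(0),b.max(0)); x,y=rect(ray(d,b,.034,W))[0]/1000; print(x,y,rect(ray(d,b,.034,W)))
go(x,y,.011,1.57)
```

```text
[262 175] [299 213]
0.43339999999999995 -0.033 (array([433.4, -33. ]), array([33.6, 35.5]), 18.4)
go [ 0.07  0.12 17.66] [ 0.    -0.    -0.006] yaw 1.57
```

View pics/w4.png

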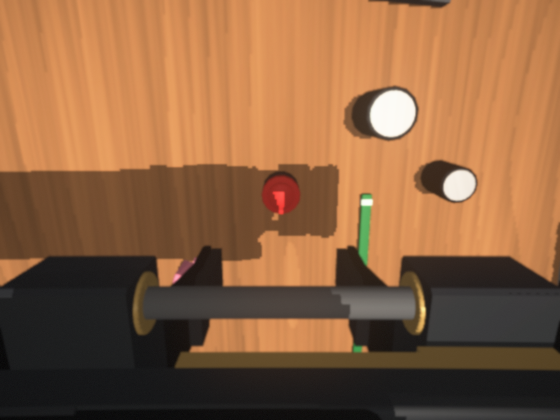

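The red button is centred at (281,194), and the rod tip at (366,200) clears the fingers.

Call:
arm_command([
  {"delta_pos": [0.1,0.1,6],"dr": [0,0,0],"jaw": 0.65},
  {"delta_pos": [0.1,0.1,12],"dr": [0,0,0],"jaw": 0.65},
  {"delta_pos": [0.1,0.1,15.5],"dr": [0,0,0],"jaw": 0.65},
  {"delta_pos": [0.1,0.1,17.6],"dr": [0,0,0],"jaw": 0.65},
  {"delta_pos": [0.1,0.1,17.6],"dr": [0,0,0],"jaw": 0.65},
  {"delta_pos": [0.1,0.1,17.6],"dr": [0,0,0],"jaw": 0.65},
  {"delta_pos": [0.1,0.1,17.6],"dr": [0,0,0],"jaw": 0.25},
  {"delta_pos": [0.1,0.1,17.6],"dr": [0,0,0],"jaw": 0.25},
  {"delta_pos": [0.1,0.1,17.6],"dr": [0,0,0],"jaw": 0.25},
  {"delta_pos": [0.1,0.1,17.6],"dr": [0,0,0],"jaw": 0.25},
  {"delta_pos": [0.1,0.1,17.6],"dr": [0,0,0],"jaw": 0.25},
  {"delta_pos": [0.1,0.1,17.6],"dr": [0,0,0],"jaw": 0.25},
], squeeze=15)

```text
time_s: 15.82
position: [0.4331, -0.034, 0.012]
orientation: [0.71, 0.704, 0.0, 0.0]
wrist_force: [-1.6, -0.7, 6.2]
opening: 0.035
gripper_force: 15.0
```

Run:
```python
from h import *
go(.4594,.2738,.13,1.465)
```

```text
go [ 30.8    2.38 -11.81] [0.001 0.    0.098] yaw 1.465
```

Call:
arm_command([
  {"delta_pos": [0,0,-5],"dr": [0,0,0],"jaw": 0.25},
  {"delta_pos": [0,0,-10],"dr": [0,0,0],"jaw": 0.25},
  {"delta_pos": [2,0.2,-11.8],"dr": [0,0,0.02],"jaw": 0.25},
  {"delta_pos": [6,0.5,-11.8],"dr": [0,0,0.05],"jaw": 0.25},
  {"delta_pos": [11,0.9,-11.8],"dr": [0,0,0.1],"jaw": 0.25},
  {"delta_pos": [16,1.2,-11.8],"dr": [0,0,0.1],"jaw": 0.25},
  {"delta_pos": [21,1.6,-11.8],"dr": [0,0,0.1],"jaw": 0.25},
  {"delta_pos": [26,2,-11.8],"dr": [0,0,0.1],"jaw": 0.25},
  {"delta_pos": [29.5,2.3,-11.8],"dr": [0,0,0.1],"jaw": 0.25},
  {"delta_pos": [30.8,2.4,-11.8],"dr": [0,0,0.1],"jaw": 0.25},
  {"delta_pos": [30.8,2.4,-11.8],"dr": [0,0,0.1],"jaw": 0.25},
  {"delta_pos": [30.8,2.4,-11.8],"dr": [0,0,0.1],"jaw": 0.25},
])

```text
time_s: 17.32
position: [0.4594, 0.2722, 0.1293]
orientation: [0.745, 0.667, -0.0, 0.0]
wrist_force: [-0.3, -0.7, -0.5]
opening: 0.0352
gripper_force: 15.0
```

Run:
```python
from h import *
go(.4594,.2738,.0235,1.465)
```

```text
go [ 0.17 -0.02 10.58] [-0.     0.001 -0.004] yaw 1.465
```

Call:
arm_command([
  {"delta_pos": [0.2,0,4],"dr": [0,0,0],"jaw": 0.25},
  {"delta_pos": [0.2,0,7],"dr": [0,0,0],"jaw": 0.25},
  {"delta_pos": [0.2,0,9],"dr": [0,0,0],"jaw": 0.25},
  {"delta_pos": [0.2,0,10],"dr": [0,0,0],"jaw": 0.25},
  {"delta_pos": [0.2,0,10.6],"dr": [0,0,0],"jaw": 0.25},
  {"delta_pos": [0.2,0,10.6],"dr": [0,0,0],"jaw": 0.25},
  {"delta_pos": [0.2,0,10.6],"dr": [0,0,0],"jaw": 0.25},
])

```text
time_s: 18.2
position: [0.4598, 0.2763, 0.0243]
orientation: [0.744, 0.668, 0.001, 0.0]
wrist_force: [-0.2, -0.2, -0.6]
opening: 0.0351
gripper_force: 15.0
```

Call:
arm_command([
  {"delta_pos": [0,0,0],"dr": [0,0,0],"jaw": 0.45},
  {"delta_pos": [0,0,0],"dr": [0,0,0],"jaw": 0.58},
  {"delta_pos": [0,0,0],"dr": [0,0,0],"jaw": 0.58},
  {"delta_pos": [0,0,0],"dr": [0,0,0],"jaw": 0.58},
  {"delta_pos": [0,0,-3],"dr": [0,0,0],"jaw": 0.58},
  {"delta_pos": [0,0,-8],"dr": [0,0,0],"jaw": 0.58},
  {"delta_pos": [0,0,-13],"dr": [0,0,0],"jaw": 0.62},
  {"delta_pos": [0,0,-15],"dr": [0,0,0],"jaw": 0.62},
])

```text
time_s: 19.2
position: [0.4603, 0.2768, 0.1767]
orientation: [0.744, 0.668, 0.002, 0.001]
wrist_force: [0.1, 0.1, -0.7]
opening: 0.0535
gripper_force: 0.0
```

Run:
```python
from h import *
go(.590,-.024,.19,1.53)
```

```text
go [-28.51  16.13  -1.33] [ 0.004 -0.002 -0.067] yaw 1.53
```

Call:
arm_command([
  {"delta_pos": [-2.5,1.4,-1.3],"dr": [0,0,-0.07],"jaw": 0.65},
  {"delta_pos": [-7,4,-1.3],"dr": [0,0,-0.07],"jaw": 0.65},
  {"delta_pos": [-12,6.8,-1.3],"dr": [0,0,-0.07],"jaw": 0.65},
  {"delta_pos": [-17,9.6,-1.3],"dr": [0,0,-0.07],"jaw": 0.65},
  {"delta_pos": [-22,12.4,-1.3],"dr": [0,0,-0.07],"jaw": 0.65},
  {"delta_pos": [-26.5,15,-1.3],"dr": [0,0,-0.07],"jaw": 0.65},
  {"delta_pos": [-28.5,16.1,-1.3],"dr": [0,0,-0.07],"jaw": 0.65},
  {"delta_pos": [-28.5,16.1,-1.3],"dr": [0,0,-0.07],"jaw": 0.65},
  {"delta_pos": [-28.5,16.1,-1.3],"dr": [0,0,-0.07],"jaw": 0.65},
])

```text
time_s: 20.32
position: [0.5883, -0.0226, 0.1866]
orientation: [0.72, 0.694, 0.0, -0.0]
wrist_force: [-0.1, 0.3, -0.5]
opening: 0.0565
gripper_force: 0.0
```

Run:
```python
from h import *
d,W=wrist("pics/w5.png"); im=d["img"]
S=im.max(2).astype(int)-im.min(2)
m=((S<50)&(im.max(2)>75)); b=blob(m,(235,130,330,245)); print(b.min(0),b.max(0)); p=ray(d,b,.046,W); r=rect(p); print(r)
x,y=r[0]/1000; go(x,y,.012,1.53)
```

```text
[264 183] [295 216]
(array([588.4, -23.3]), array([28.1, 27.2]), 44.2)
go [-1.000e-01  1.000e-02  1.747e+01] [-0.    -0.001  0.006] yaw 1.53
```

View pics/w5.png

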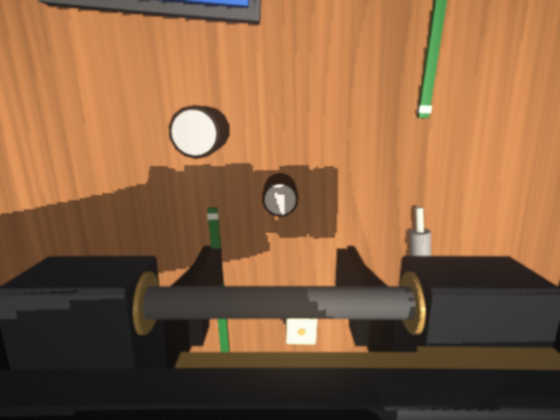

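The small can is centred at (280,199), about 33 mm over its rim; the rod tip at (213,212) and the big can at (194,132) are clear.

Call:
arm_command([
  {"delta_pos": [-0.1,0,6],"dr": [0,0,0],"jaw": 0.62},
  {"delta_pos": [-0.1,0,12],"dr": [0,0,0],"jaw": 0.62},
  {"delta_pos": [-0.1,0,15.5],"dr": [0,0,0],"jaw": 0.62},
  {"delta_pos": [-0.1,0,17.4],"dr": [0,0,0],"jaw": 0.62},
  {"delta_pos": [-0.1,0,17.4],"dr": [0,0,0],"jaw": 0.62},
  {"delta_pos": [-0.1,0,17.4],"dr": [0,0,0],"jaw": 0.62},
  {"delta_pos": [-0.1,0,17.4],"dr": [0,0,0],"jaw": 0.22},
  {"delta_pos": [-0.1,0,17.4],"dr": [0,0,0],"jaw": 0.22},
  {"delta_pos": [-0.1,0,17.4],"dr": [0,0,0],"jaw": 0.22},
  {"delta_pos": [-0.1,0,17.4],"dr": [0,0,0],"jaw": 0.22},
  {"delta_pos": [-0.1,0,17.4],"dr": [0,0,0],"jaw": 0.22},
  {"delta_pos": [-0.1,0,17.4],"dr": [0,0,0],"jaw": 0.22},
], squeeze=15)

```text
time_s: 21.88
position: [0.589, -0.0258, 0.013]
orientation: [0.72, 0.694, 0.0, 0.0]
wrist_force: [-1.2, -1.2, 5.7]
opening: 0.0329
gripper_force: 15.0
```

Run:
```python
from h import *
go(.4503,.1906,.15,1.465)
```

```text
go [ 21.1  -14.68 -13.71] [0.001 0.    0.068] yaw 1.465
```

The jaws closed at 32.9 mm, which confirms this is the right capacitor.

Call:
arm_command([
  {"delta_pos": [0,0,-5],"dr": [0,0,0],"jaw": 0.22},
  {"delta_pos": [0,0,-10],"dr": [0,0,0],"jaw": 0.22},
  {"delta_pos": [0,0,-13.7],"dr": [0,0,0],"jaw": 0.22},
  {"delta_pos": [2,-1.4,-13.7],"dr": [0,0,0.02],"jaw": 0.22},
  {"delta_pos": [6,-4.2,-13.7],"dr": [0,0,0.05],"jaw": 0.22},
  {"delta_pos": [10,-7,-13.7],"dr": [0,0,0.07],"jaw": 0.22},
  {"delta_pos": [14,-9.7,-13.7],"dr": [0,0,0.07],"jaw": 0.22},
  {"delta_pos": [18,-12.5,-13.7],"dr": [0,0,0.07],"jaw": 0.22},
  {"delta_pos": [20.5,-14.3,-13.7],"dr": [0,0,0.07],"jaw": 0.22},
  {"delta_pos": [21.1,-14.7,-13.7],"dr": [0,0,0.07],"jaw": 0.22},
  {"delta_pos": [21.1,-14.7,-13.7],"dr": [0,0,0.07],"jaw": 0.22},
  {"delta_pos": [21.1,-14.7,-13.7],"dr": [0,0,0.07],"jaw": 0.22},
])

```text
time_s: 23.38
position: [0.4505, 0.1895, 0.1494]
orientation: [0.745, 0.667, -0.0, -0.0]
wrist_force: [0.0, 0.2, -0.2]
opening: 0.032
gripper_force: 15.0
```

Run:
```python
from h import *
go(.4503,.1906,.0245,1.465)
d,W=wrist("pics/w6.png")
```

```text
go [ 0.11 -0.03 12.49] [-0.     0.    -0.004] yaw 1.465
```

View pics/w6.png

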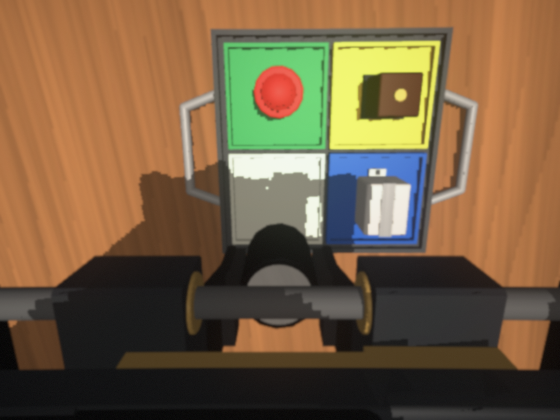

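The capacitor is held over the white tray, and the button, relay and transformer all stand upright in theirs. I'll lower and release.

Call:
arm_command([
  {"delta_pos": [0,0,5],"dr": [0,0,0],"jaw": 0.22},
  {"delta_pos": [0,0,9],"dr": [0,0,0],"jaw": 0.22},
  {"delta_pos": [0,0,11],"dr": [0,0,0],"jaw": 0.22},
  {"delta_pos": [0,0,12],"dr": [0,0,0],"jaw": 0.22},
  {"delta_pos": [0,0,12.5],"dr": [0,0,0],"jaw": 0.22},
  {"delta_pos": [0,0,12.5],"dr": [0,0,0],"jaw": 0.22},
  {"delta_pos": [0,0,12.5],"dr": [0,0,0],"jaw": 0.22},
])

```text
time_s: 24.3
position: [0.4504, 0.1908, 0.0253]
orientation: [0.744, 0.668, 0.001, 0.0]
wrist_force: [-0.0, -0.0, -1.6]
opening: 0.0327
gripper_force: 15.0
```

Call:
arm_command([
  {"delta_pos": [0,0,0],"dr": [0,0,0],"jaw": 0.42},
  {"delta_pos": [0,0,0],"dr": [0,0,0],"jaw": 0.58},
  {"delta_pos": [0,0,0],"dr": [0,0,0],"jaw": 0.58},
  {"delta_pos": [0,0,0],"dr": [0,0,0],"jaw": 0.58},
  {"delta_pos": [0,0,-3],"dr": [0,0,0],"jaw": 0.58},
  {"delta_pos": [0,0,-8],"dr": [0,0,0],"jaw": 0.58},
  {"delta_pos": [0,0,-13],"dr": [0,0,0],"jaw": 0.58},
  {"delta_pos": [-5,0,-16],"dr": [0,0,0],"jaw": 0.58},
  {"delta_pos": [-11,0,-16],"dr": [0,0,0],"jaw": 0.58},
  {"delta_pos": [-17,0,-16],"dr": [0,0,0],"jaw": 0.58},
  {"delta_pos": [-22,0,-16],"dr": [0,0,0],"jaw": 0.58},
  {"delta_pos": [-22,0,-16],"dr": [0,0,0],"jaw": 0.58},
])

```text
time_s: 25.8
position: [0.4254, -0.0317, 0.1845]
orientation: [0.746, 0.666, -0.0, 0.0]
wrist_force: [0.9, 1.0, -0.5]
opening: 0.0503
gripper_force: 0.0
```

Run:
```python
from h import *
t=get_image("top")["img"]; s=get_image("side")["img"]
cv2.imwrite("pics/f.png",np.hstack([cv2.resize(t[150:270,90:220],(433,400),interpolation=2),cv2.resize(s[130:205,165:285],(360,225),interpolation=2)]) if 0 else np.hstack([cv2.resize(t[150:270,90:220],(400,400)),cv2.resize(s[110:210,165:285],(400,400))]))
```

View pics/f.png

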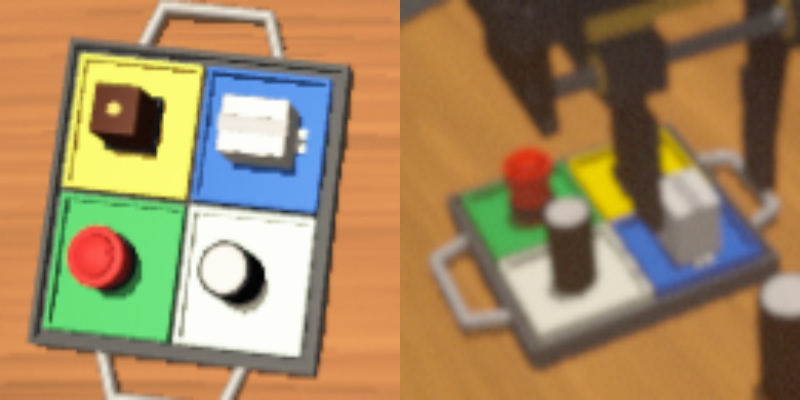

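All four parts stand upright. I'll do one quick numeric check of the centring, then hand in.

Run:
```python
from h import *
d=get_image("top"); c=lambda x,y:[90+x*130/400,150+y*120/400]
for n,p,z,t in [("relay",c(114,110),.055,(542.5,264.8)),("red",c(96,255),.052,(459.4,273.8)),("cap",c(225,268),.057,(450.3,190.6)),("xf",c(254,126),.047,(533.5,181.1))]:
    print(n,(ray(d,[p],z)[0]*1000-t).round(1))
```

```text
relay [-0.5 -1.7]
red [ 0.2 -1.8]
cap [0.7 0.6]
xf [-0.2 -3.4]
```

```bash
python3 -c "
from workcell import *
print(hand_in())"
```

```text
the job is handed in; nothing more can be done
None
```

The four parts stand upright in their own trays, each within about 4 mm of the tray's centre in the last top picture; the cream relay and yellow button were not touched, and the job was handed in at about 26 s of the 112 s allowed.

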